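# Press home the finished valve's lap rod and shut its well

### The arm

A 7-joint arm with a two-finger parallel gripper is mounted at the origin on the work surface. World frame = base frame: x ahead of the robot, y to its left, z up, the work surface at z = 0. Lengths are in m, angles in degrees, forces in N, time in s.
With the tool pointing down it reaches from about 0.35 to 0.9 m from the base axis. Payload 8.1 kg.
Tool frame: the origin (TCP) lies between the finger pads; the fingertips stand 8 mm ahead of it and the grasp point (between the pads) lies 11 mm behind it (r.nose_length is the distance from the TCP to the fingertips, in m); z points along the fingers, y is the line along which they close (so a half turn about z gives the same grasp; the last joint's range is limited). The gripper opens to 85 mm and grips with 20 to 120 N. Pads are 22 mm wide; open, the fingers measure 114 mm over their backs; the gripper's body (76 mm by 85 mm) begins 54 mm behind the grasp point. The pads swing forward as they close: fully open they stand 13 mm farther back than shut.
Start: joints at [-70.68, 24.895, 1.432, 90.138, -0.665, 64.973, -4.303], TCP at [0.266, 0.566, 0.239] pointing down, gripper open.
Joint ranges: [-149.89, 149.89], [-25.12, 119.58], [-72.63, 75.52], [4.76, 147.25], [-75.54, 255.54], [6.69, 114.76], [-157.13, 157.13]. Speed limits (degrees/s): [127.2, 127.2, 172.46, 172.46, 180, 180, 180].

### API

Orientations are given as [roll, pitch, yaw] about the fixed x, y, z axes, in that order (R = Rz(yaw) Ry(pitch) Rx(roll)).
In Python, from rig import r, optics gives the robot as it stands. The module is installed in compiled form; this text tells all that it offers.
- The arm moves only by the shell command python3 -m inch 'ROWS' [FORCE]. ROWS is JSON, one flat list of numbers, 7 for each row, row after row: the shift along the tool's x, y, z in units of 0.1 m (1.0 is 0.1 m), then the turn, a rotation vector about the tool's x, y, z in units of pi rad (1.0 is pi rad), then the opening, from 0 (shut) to 1 (fully open). A call has 1 to 8 rows; each row is the pose to reach, as a shift and turn from the pose commanded when the call began, along the tool's axes at that moment, turning the shorter way round; what a row does not reach only later rows make up. A row lasts 1/8 s, in which the tool goes at most 62.5 mm and 10.7 degrees, less where a joint would pass 70% of its speed; a pose out of reach is approached as far as the arm can. A call with a number of a shift or a turn outside -1 to 1 is refused whole. A call with a gripper value outside its range is refused whole. The fingers move at their own pace and stop on an object; FORCE is the grip in N (left out, the last holds). Time passes only in rows, so rows that repeat a pose let the fingers close. It gives the time, the measured TCP pose, the force, the opening and the grip force at its end, in the units of the state.
- r.state(): the state, without advancing time (a new reading comes with each control period).
- optics.snapshot(name): name is "scene" or "side" or "wrist"; returns the picture (420x560x3 uint8, blue, green, red); there is no depth.
- optics.camera_info(name): a dict with "fx", "fy", "cx", "cy" (pixels), "cam_to_world" (4x4, takes a point from camera to world coordinates). Camera axes: x right, y down, z forward; pixel columns grow to the right and rows downward; lengths in m; the calibration is good to about 2 mm. A picture is of the moment at which its call begins: read the wrist's pose just before it. camera_info takes no time and is no camera call; for the wrist camera it gives the pose at the moment of the call.
- r.hand_in(): hands the job in; it is judged then, once.
The state is a dict: "t": time; "q": joint angles; "qd": joint speeds; "joint_efforts": joint torques, N m; "ee_pos": TCP position; "eef_rot": TCP orientation; "ft_force": force on the tool from outside, world axes, zero at the start; "torque": the same for the moment, N m; "opening": finger opening in m; "gripper_force": force on a finger pad.
Only numpy, scipy, OpenCV 4.12 (cv2) and the standard library are available. Lean on these libraries where they do the work, as an engineer would, in place of code of your own. Each camera call takes 0.05 s, during which the arm holds its last target. There are 200 camera calls.

### The job

The frosted cabinet has a left and a right well, and the rosewood valve button lies in one of them, the pewter cap in the other. Push the lap rod in the rosewood button's well fully down into its vial, until its head sits on the vial's mouth, and then slide the door all the way over that well. Leave the rod in the cap's well standing as it is, and leave everything else in its place.

Things in the scene. Friction and masses are not known exactly. Their poses are not given: they have to be found in the camera images.
- cabinet: Low frosted acrylic cabinet fixed to the bench, 160 (x) by 300 (y) by 80 mm high, walls 6 mm, inner floor at 30 mm, open above except for the sliding door. Origin: centre of its underside. Its y axis points to the left well; a wall at y = 0 parts the left well (y > 0) from the right. In each well a rod stands in a vial at x -30, y +118 or -118 mm; button or cap lies near x +20 mm.
- button: Rosewood valve button, dark red-brown turned disc 26 mm across, 17 mm high, with a small pale inlay dot; loose in one of the two wells, about 50 mm farther from the robot than the rod. Origin: centre of its underside.
- cap: Pewter-gray cast bottom cap, 28 mm across, 16 mm high; loose in the other well. Origin: centre of its underside.
- rod_left_top (a point): Centre of the top face of the left lap rod's brass head, a disc 16 mm across and 8 mm thick on an upright chromed rod 7 mm thick in a glass vial. Its axis is at x -30, y +118 mm in the cabinet's frame; the top is 105 to 113 mm above the bench at the start, 68 mm when home with the head on the vial's mouth.
- rod_left (a joint): How far the left rod is pushed down into its vial, in m: starts at 0 to 0.008, home at 0.045 (hard stop). Stiff fit: about 5 N moves it and it stays where it is left.
- rod_right_top (a point): Centre of the top face of the right lap rod's brass head, a disc 16 mm across and 8 mm thick on an upright chromed rod 7 mm thick in a glass vial. Its axis is at x -30, y -118 mm in the cabinet's frame; the top is 105 to 113 mm above the bench at the start, 68 mm when home with the head on the vial's mouth.
- rod_right (a joint): How far the right rod is pushed down into its vial, in m: starts at 0 to 0.008, home at 0.045 (hard stop). Stiff fit: about 5 N moves it and it stays where it is left.
- door (a joint): Position of the sliding door along the cabinet's y axis, in m: 0 in the middle (half over each well), +0.072 fully over the left well, -0.072 fully over the right well (hard stops). Starts within 0.020 of the middle; about 2.5 N moves it, it stays where it is left.
- door_grip (a point): Centre of the top of the door's blue upright grip, a fin 50 (along cabinet x) by 12 (along y) by 32 mm high, its top 120 mm above the bench. The door is a frosted panel 152 (x) by 140 mm (y), 6 mm thick, its top 88 mm and its underside 82 mm above the bench; the fin stands at its middle.
- leadpipe: Polished brass leadpipe stub, 100 mm long, 17 mm thick, lying on the bench in front of the cabinet. Origin: underside centre, its x axis along the pipe. A bystander.
- spare_lap: Spare chromed steel lap rod, 150 mm long, 12 mm thick, lying on the bench in front of the cabinet. Origin: underside centre. A bystander.
- paste_jar: Jar, 52 mm across and 55 mm high, to the right of the cabinet. A bystander. Origin: centre of its underside.
- brush: Bench brush lying to the left of the cabinet. A bystander.
- piston: Chromed valve piston standing upright, 26 mm across the foot, 74 mm high, to the right of the cabinet. A bystander. Origin: centre of its underside.

How it is judged (in metres and radians):
On the way, in this order (a step that is already met when the one before it is completed fails the run):
1. The rod in the rosewood button's well is pushed home: its head within 4 mm of the vial's mouth (((y of button in the frame of cabinet above 0 m and value of joint rod_left above 0.041 m) or (y of button in the frame of cabinet below 0 m and value of joint rod_right above 0.041 m))), for 0.2 s.
2. Then the door is slid fully over the rosewood button's well, within 5 mm of its stop (((y of button in the frame of cabinet above 0 m and value of joint door above 0.067 m) or (y of button in the frame of cabinet below 0 m and value of joint door below -0.067 m))), for 0.2 s.
At the end, for the whole second after the job is handed in: The rod beside the rosewood button is home (head within 4 mm of the vial's mouth), the door is at rest fully over the button's well (within 5 mm of its stop), and the robot touches nothing (((y of button in the frame of cabinet above 0 m and value of joint rod_left above 0.041 m) or (y of button in the frame of cabinet below 0 m and value of joint rod_right above 0.041 m)) and ((y of button in the frame of cabinet above 0 m and value of joint door above 0.067 m) or (y of button in the frame of cabinet below 0 m and value of joint door below -0.067 m)) and velocity of joint door between -0.005 and 0.005 m/s and contact force between the fingers and anything else below 0.5 N).
It fails at once if The rod in the pewter cap's well is pushed down more than 6 mm ((y of button in the frame of cabinet above 0 m and distance of rod_right_top from where it was at the start of the episode above 0.006 m) or (y of button in the frame of cabinet below 0 m and distance of rod_left_top from where it was at the start of the episode above 0.006 m)).
It fails at once if The door is slid into a rod that still stands proud: more than 40 mm from the middle towards a rod that is not yet home within 4 mm ((value of joint door above 0.04 m and value of joint rod_left below 0.041 m) or (value of joint door below -0.04 m and value of joint rod_right below 0.041 m)).
It fails at once if The fingers press the cabinet, its door or a rod with more than 40 N, enough to crack a glass vial (contact force between the fingers and cabinet above 40 N).
It fails at once if The rosewood button or the pewter cap is moved more than 10 mm (distance of any of button, cap from where it was at the start of the episode above 0.01 m).
It fails at once if A bystander on the bench is moved more than 20 mm (distance of any of leadpipe, spare_lap, paste_jar, brush, piston from where it was at the start of the episode above 0.02 m).
It also fails if it takes over 35 s, if anything falls off the work surface, if the arm or the gripper's body presses on something with over 40 N, if the wrist force passes 120 N, or if a joint passes its speed limit or range.

## Working session

There is one attempt and no reset: what is moved stays moved. The work goes in short steps, Python scripts to look and compute and a shell command to move; the robot and the scene stay as the last step left them, time stands still between calls to the robot, and variables do not carry over. Pictures are saved under pics/ and viewed, at most 10 in all, crops included, and the job is handed in when it is done.

```bash
mkdir -p pics; python3 - <<'E'
from rig import r, optics
import cv2,numpy as np
for n in ["scene","side","wrist"]:
    im=optics.snapshot(n); cv2.imwrite(f"pics/{n}0.png",im)
    c=optics.camera_info(n); print(n,c["fx"],c["cx"],c["cy"],np.round(c["cam_to_world"],3).tolist())
s=r.state();print(s["t"],s["ee_pos"],s["eef_rot"],s["ft_force"],r.nose_length)
E
```

```text
scene 389.1902208844203 282.50885357789645 205.72137503275152 [[0.731, 0.516, -0.446, 0.988], [0.682, -0.551, 0.481, -0.51], [0.002, -0.656, -0.755, 0.934], [0.0, 0.0, 0.0, 1.0]]
side 445.221716332538 274.19740178977673 207.00218245895144 [[0.979, -0.092, 0.183, 0.326], [-0.204, -0.532, 0.822, -0.922], [0.022, -0.842, -0.54, 0.721], [0.0, 0.0, 0.0, 1.0]]
wrist 293.0375870413694 274.50599516501217 211.26443378342182 [[0.424, 0.863, 0.273, 0.197], [0.906, -0.404, -0.129, 0.598], [-0.001, 0.302, -0.953, 0.374], [0.0, 0.0, 0.0, 1.0]]
0.15 [0.26595702 0.56518153 0.23872193] [-1.79932329e+02  5.97159411e-03  1.54800483e+02] [ 0.31962597 -0.96583787 -0.71919355] 0.008
```

View pics/scene0.png

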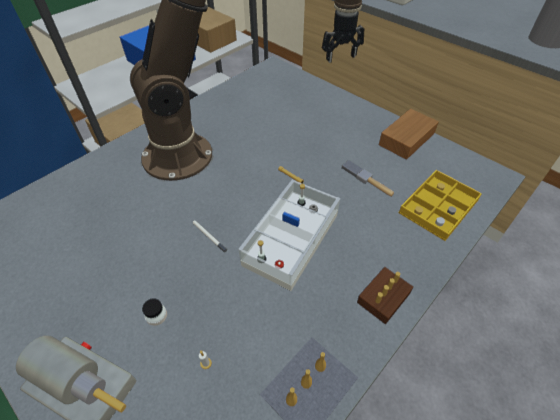

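View pics/side0.png

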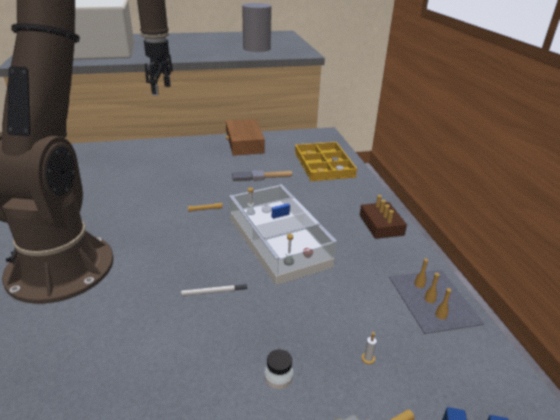

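The scene picture shows the cabinet at about (290,232). There is a reddish disc near (280,264) and a gray one near (314,208), with the blue grip at (291,219). In the side picture the rods are near (250,192) and (290,238). I'll enlarge both.

```bash
python3 - <<'E'
import cv2,numpy as np
a=cv2.imread("pics/scene0.png")[175:295,230:350]; b=cv2.imread("pics/side0.png")[175:285,220:340]
a=cv2.resize(a,(400,400),interpolation=2);b=cv2.resize(b,(400,367),interpolation=2)
b=cv2.copyMakeBorder(b,0,33,0,0,0)
cv2.imwrite("pics/z.png",np.hstack([a,b]))
E
```

```text
(no output)
```

View pics/z.png

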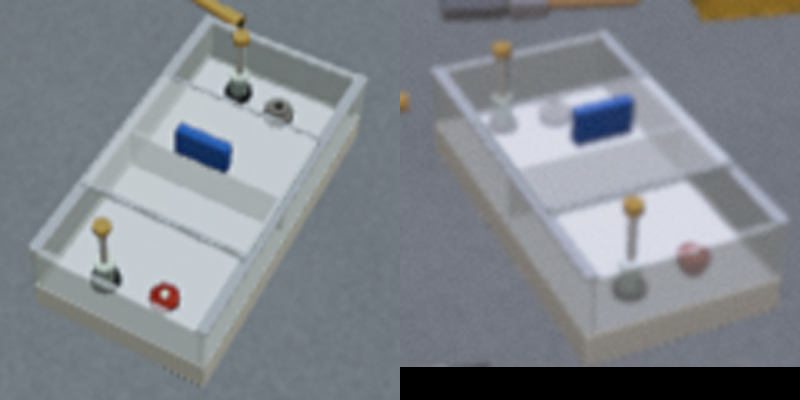

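The crops settle it: the red-brown button with the pale dot is in the right (near) well, and the gray cap is in the left. In the left crop the right rod's head is at about (101,227), the left rod's head at (241,38), and the fin at (203,147). I'll triangulate these.

```bash
cat > h.py <<'E'
import cv2,numpy as np
from rig import r, optics
def cam(n):
    c=optics.camera_info(n);M=np.array(c["cam_to_world"]);return c,M
def ray(n,u,v):
    c,M=cam(n);d=M[:3,:3]@[(u-c["cx"])/c["fx"],(v-c["cy"])/c["fy"],1];return M[:3,3],d/np.linalg.norm(d)
def tri(p,q):
    A=0;b=0;R=[ray("scene",*p),ray("side",*q)]
    for o,d in R:
        P=np.eye(3)-np.outer(d,d);A=A+P;b=b+P@o
    X=np.linalg.solve(A,b);return X,[np.linalg.norm((np.eye(3)-np.outer(d,d))@(X-o)) for o,d in R]
def plane(n,u,v,z):
    o,d=ray(n,u,v);return o+d*(z-o[2])/d[2]
def blob(im,u,v,w,f):
    x0,y0=int(u-w),int(v-w);h=cv2.cvtColor(im[y0:y0+2*w+1,x0:x0+2*w+1],cv2.COLOR_BGR2HSV).astype(int)
    m=f(h);ys,xs=np.nonzero(m);return (xs.mean()+x0,ys.mean()+y0,len(xs))
brass=lambda h:(abs(h[...,0]-18)<8)&(h[...,1]>100)&(h[...,2]>90)
blue=lambda h:(abs(h[...,0]-115)<12)&(h[...,1]>110)
E
python3 - <<'E'
from h import *
a=cv2.imread("pics/scene0.png");b=cv2.imread("pics/side0.png")
P={}
for n,p,q,w,f in [("RR",(260,243),(290,237),5,brass),("RL",(302,186),(250.5,190),5,brass),("fin",(291,219),(281,211),11,blue)]:
    p=blob(a,*p,w,f);q=blob(b,*q,w,f);X,e=tri(p[:2],q[:2]);P[n]=X
    print(n,np.round(p,1),np.round(q,1),np.round(X,4),np.round(e,4))
d=P["RL"]-P["RR"];print("dist",np.linalg.norm(d[:2]),"yaw of y",np.degrees(np.arctan2(d[1],d[0])))
y=d[:2]/np.linalg.norm(d[:2]);x=np.array([y[1],-y[0]]);m=(P["RL"]+P["RR"])[:2]/2
o=m+.03*x;print("cab",o,"fin in cab",[(P["fin"][:2]-o)@x,(P["fin"][:2]-o)@y])
for n,p in [("btn",(279.5,264)),("cap",(313.5,208))]:
    X=plane("scene",*p,.042)[:2]-o;print(n,X@x,X@y)
s=r.state();print(s["opening"])
E
```

```text
RR [260.  242.9  19. ] [289.6 236.4  15. ] [ 0.5442 -0.1172  0.1081] [0.0004 0.0004]
RL [301.5 185.2  24. ] [249.9 189.5  15. ] [0.4872 0.1116 0.1083] [0.0015 0.0015]
fin [290.4 218.9 138. ] [280.4 210.2 172. ] [ 0.5475 -0.0034  0.1072] [0.0003 0.0003]
dist 0.2358885075424351 yaw of y 104.00016922433576
cab [0.54481835 0.00446479] fin in cab [np.float64(0.0006650872529531335), np.float64(-0.008280784127434299)]
btn 0.024622143200079355 -0.11240800195188609
cap 0.017341918411092047 0.11056981510668597
0.0857081137713813
```

The geometry checks out: the rod heads are 235.9 mm apart (236 expected), head centres are at z 0.108, and the cabinet yaw is 14°. The door is near -8 mm. I'll turn the tool to the cabinet's axes (-39.2° about tool z), shut the fingers and head for the right rod.

```bash
python3 -m inch '[-1,-0.92,0,0,0,-0.2178,0, -1,-0.92,0,0,0,-0.2178,0, -1,-0.92,0,0,0,-0.2178,0, -1,-0.92,0,0,0,-0.2178,0, -1,-0.92,0,0,0,-0.2178,0]' 40
cat > go.py <<'E'
import sys
from h import *
from scipy.spatial.transform import Rotation as R
def go(X):
    s=r.state();M=R.from_euler("xyz",s["eef_rot"],degrees=True)
    print(round(s["t"],2),np.round(s["ee_pos"],4),np.round(s["eef_rot"],2),"F",np.round(s["ft_force"],1),"shift(0.1m)",np.round(M.inv().apply(np.array(X)-s["ee_pos"])*10,3))
if __name__=="__main__": go([float(v) for v in sys.argv[1:4]])
E
python3 go.py .5442 -.1172 .16
```

```text
t: 0.78
ee_pos: [0.3175, 0.4394, 0.2392]
eef_rot: [180.0, -0.0, -166.1]
ft_force: [0.6, 0.1, -0.7]
opening: -0.0002
gripper_force: 0.0
0.78 [0.3175 0.4394 0.2392] [ 1.8000e+02 -1.0000e-02 -1.6608e+02] F [ 0.6  0.1 -0.7] shift(0.1m) [-0.861 -5.948  0.792]
```

```bash
python3 -m inch '[-0.17,-1,0,0,0,0,0,-0.17,-1,0,0,0,0,0,-0.17,-1,0,0,0,0,0]' >/dev/null
python3 -m inch '[-0.17,-1,0,0,0,0,0,-0.17,-1,0,0,0,0,0,-0.17,-1,0,0,0,0,0]' >/dev/null
python3 -m inch '[-0.17,-1,0,0,0,0,0,-0.17,-1,0,0,0,0,0,-0.17,-1,0,0,0,0,0]' >/dev/null
python3 -m inch '[-0.17,-1,0,0,0,0,0,-0.17,-1,0,0,0,0,0,-0.17,-1,0,0,0,0,0]' >/dev/null
python3 -m inch '[-0.17,-1,0,0,0,0,0,-0.17,-1,0,0,0,0,0,-0.17,-1,0,0,0,0,0]' >/dev/null
python3 go.py .5442 -.1172 .16
```

```text
2.65 [ 0.5219 -0.0249  0.2391] [-1.7999e+02  1.0000e-02 -1.6615e+02] F [-0.1  1.1 -0.1] shift(0.1m) [ 0.004 -0.95   0.791]
```

```bash
python3 -m inch '[0,-0.95,0,0,0,0,0,0,-0.95,0.1,0,0,0,0,0,-0.95,0.75,0,0,0,0,0,-0.95,0.75,0,0,0,0,0,-0.95,0.75,0,0,0,0]' >/dev/null
python3 go.py .5442 -.1172 .076
python3 - <<'E'
from h import *
a=optics.snapshot("scene");b=optics.snapshot("side")
z=lambda i,x,y:cv2.resize(i[y:y+120,x:x+120],(400,400),interpolation=2)
cv2.imwrite("pics/z2.png",np.hstack([z(a,215,165),z(b,225,150)]))
E
```

```text
3.27 [ 0.5446 -0.1147  0.1654] [ 1.7995e+02  3.0000e-02 -1.6585e+02] F [-0.3  1.   0.8] shift(0.1m) [ 0.011 -0.024  0.894]
```

View pics/z2.png

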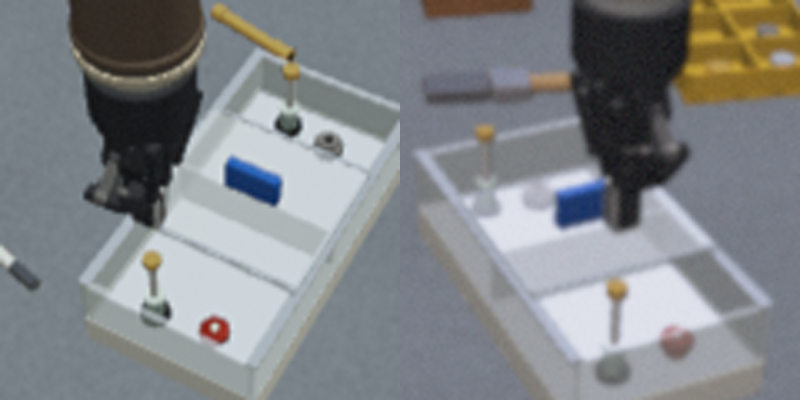

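The pictures show the shut fingers upright above the right rod's head (left crop, tip (150,220), head (152,260)), with the wells unchanged. I'll press down slowly.

```bash
python3 -m inch '[0,-0.01,0.2,0,0,0,0,0,-0.01,0.36,0,0,0,0,0,-0.01,0.44,0,0,0,0,0,-0.01,0.52,0,0,0,0,0,-0.01,0.6,0,0,0,0,0,-0.01,0.68,0,0,0,0,0,-0.01,0.68,0,0,0,0]'
python3 go.py .5442 -.1172 .076
```

```text
t: 4.25
ee_pos: [0.5442, -0.118, 0.0961]
eef_rot: [180.0, -0.0, -166.0]
ft_force: [-0.3, -0.0, 0.1]
opening: 0.0002
gripper_force: 0.0
4.25 [ 0.5442 -0.118   0.0961] [ 180.   -0. -166.] F [-0.3 -0.   0.1] shift(0.1m) [-0.002  0.008  0.201]
```

```bash
python3 -m inch '[0,0,0.06,0,0,0,0,0,0,0.1,0,0,0,0,0,0,0.14,0,0,0,0,0,0,0.17,0,0,0,0,0,0,0.19,0,0,0,0]'
python3 - <<'E'
from h import *
a=optics.snapshot("scene");b=optics.snapshot("side")
z=lambda i,x,y:cv2.resize(i[y:y+120,x:x+120],(400,400),interpolation=2)
cv2.imwrite("pics/z3.png",np.hstack([z(a,215,165),z(b,225,170)]))
E
```

```text
t: 4.88
ee_pos: [0.5445, -0.1181, 0.0773]
eef_rot: [-180.0, 0.0, -166.0]
ft_force: [0.8, 0.0, 4.9]
opening: -0.0002
gripper_force: 2.4
```

View pics/z3.png

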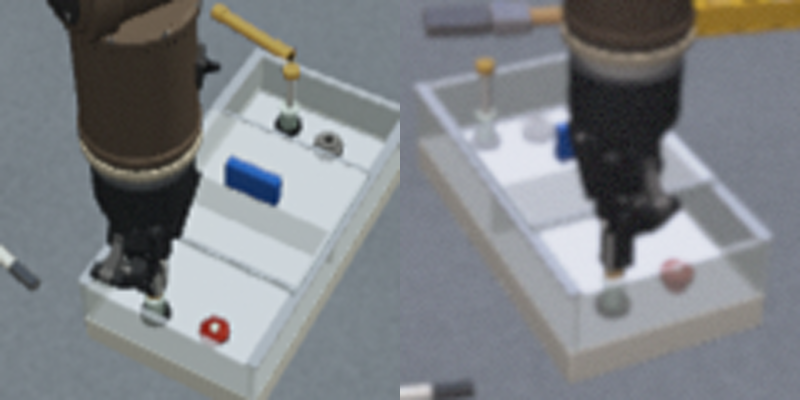

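The fingertips press the rod's head, which is now just above the vial's mouth (left crop (155,295), right crop (613,270)). The force is 4.9 N, so it is still sliding. I'll press on to the stop in 1 mm steps.

```bash
python3 -m inch '[0,0,0.01,0,0,0,0,0,0,0.02,0,0,0,0,0,0,0.02,0,0,0,0]'; python3 -m inch '[0,0,0.01,0,0,0,0,0,0,0.01,0,0,0,0]'
```

```text
t: 5.35
ee_pos: [0.5443, -0.1181, 0.076]
eef_rot: [-180.0, 0.0, -166.0]
ft_force: [-1.6, 0.5, 12.0]
opening: 0.0002
gripper_force: 6.0
t: 5.6
ee_pos: [0.5443, -0.1181, 0.0759]
eef_rot: [180.0, 0.1, -166.0]
ft_force: [-5.6, 1.2, 22.4]
opening: -0.0
gripper_force: 11.6
```

The stop is reached at a tip height of 68 mm with 22 N, so the rod is home. Next I'll rise and go to the left side of the fin.

```bash
python3 -m inch '[0,0,-0.4,0,0,0,0,0,0,-1,0,0,0,0,0,0,-1,0,0,0,0,0,0,-1,0,0,0,0]' | sed -n 1,4p;  python3 go.py .538 .0317 .106
```

```text
t: 6.1
ee_pos: [0.5435, -0.1178, 0.1739]
eef_rot: [180.0, -0.0, -166.0]
ft_force: [0.3, -1.2, -0.3]
6.1 [ 0.5435 -0.1178  0.1739] [ 1.7997e+02 -4.0000e-02 -1.6599e+02] F [ 0.3 -1.2 -0.3] shift(0.1m) [-0.309  1.463  0.679]
```

```bash
python3 -m inch '[-0.15,0.75,0,0,0,0,0,-0.3,1,0,0,0,0,0,-0.3,1,0,0,0,0,0]' >/dev/null; python3 -m inch '[0,0.46,0,0,0,0,0,0,0.46,0,0,0,0,0,0,0.46,0.3,0,0,0,0,0,0.46,0.68,0,0,0,0,0,0.46,0.68,0,0,0,0,0,0.46,0.68,0,0,0,0]' | sed -n 1,4p
python3 - <<'E'
from h import *
a=optics.snapshot("scene");b=optics.snapshot("side")
z=lambda i,x,y:cv2.resize(i[y:y+120,x:x+120],(400,400),interpolation=2)
cv2.imwrite("pics/z4.png",np.hstack([z(a,225,165),z(b,225,160)]))
E
```

```text
t: 7.22
ee_pos: [0.5381, 0.03, 0.1068]
eef_rot: [-180.0, -0.0, -166.1]
ft_force: [-0.6, -0.2, 0.9]
```

View pics/z4.png

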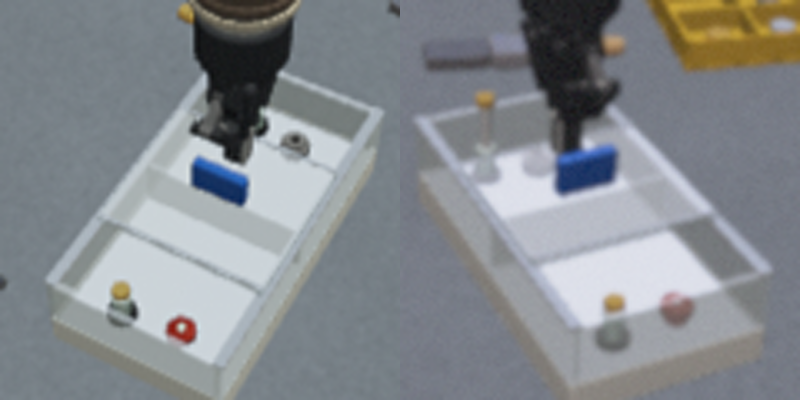

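The right rod is home with its head on the vial (left crop (121,290)), and the fingers stand just left of the fin (237,155). Now I'll push the fin toward the right.

```bash
python3 -m inch '[0,-0.1,0,0,0,0,0,0,-0.2,0,0,0,0,0,0,-0.3,0,0,0,0,0,0,-0.4,0,0,0,0,0,0,-0.5,0,0,0,0,0,0,-0.58,0,0,0,0,0,0,-0.64,0,0,0,0,0,0,-0.66,0,0,0,0]'; python3 go.py .5573 -.0455 .106
python3 - <<'E'
from h import *
a=optics.snapshot("scene")
cv2.imwrite("pics/z5.png",cv2.resize(a[165:285,225:345],(480,480),interpolation=2))
E
```

```text
7.33 [0.5388 0.0305 0.1076] [-1.7999e+02  1.0000e-01 -1.6603e+02] F [-0.2 -0.6  0. ] shift(0.1m) [ 0.004 -0.783  0.016]invalid input at $: expected a multiple of 7 numbers
```

View pics/z5.png

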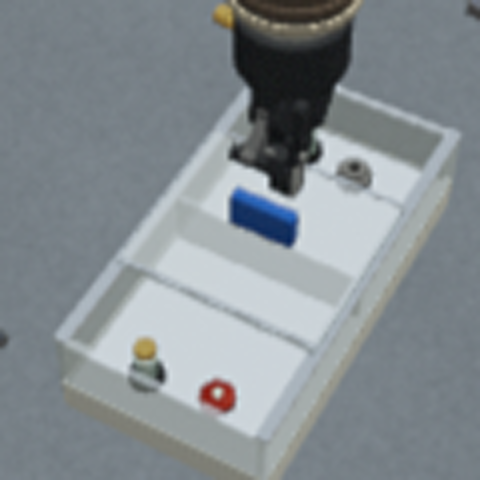

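The call was refused because the rows were miscounted, and the picture shows nothing moved. I'll retype them.

```bash
python3 -m inch '[0,-0.1,0,0,0,0,0, 0,-0.2,0,0,0,0,0, 0,-0.3,0,0,0,0,0, 0,-0.4,0,0,0,0,0, 0,-0.5,0,0,0,0,0, 0,-0.58,0,0,0,0,0, 0,-0.64,0,0,0,0,0, 0,-0.66,0,0,0,0,0]'; python3 go.py .5573 -.0455 .106
```

```text
t: 8.38
ee_pos: [0.5539, -0.0336, 0.1063]
eef_rot: [-180.0, 0.0, -166.0]
ft_force: [0.4, 3.2, 2.3]
opening: -0.0001
gripper_force: 1.3
8.38 [ 0.5539 -0.0336  0.1063] [-179.99    0.   -166.03] F [0.4 3.2 2.3] shift(0.1m) [-0.004 -0.123  0.003]
```

```bash
python3 -m inch '[0,-0.03,0,0,0,0,0, 0,-0.06,0,0,0,0,0, 0,-0.08,0,0,0,0,0, 0,-0.09,0,0,0,0,0]'; python3 -m inch '[0,-0.02,0,0,0,0,0,0,-0.02,0,0,0,0,0]'; python3 go.py .5573 -.0455 .106
```

```text
t: 8.88
ee_pos: [0.5559, -0.042, 0.1062]
eef_rot: [180.0, -0.0, -166.0]
ft_force: [0.2, 3.9, 1.5]
opening: 0.0
gripper_force: 1.3
t: 9.12
ee_pos: [0.5565, -0.0441, 0.1063]
eef_rot: [-180.0, -0.0, -166.0]
ft_force: [-0.8, 1.7, 0.9]
opening: 0.0
gripper_force: 0.7
9.12 [ 0.5565 -0.0441  0.1063] [-179.99   -0.   -166.02] F [-0.8  1.7  0.9] shift(0.1m) [-0.005 -0.015  0.003]
```

```bash
python3 -m inch '[0,-0.02,0,0,0,0,0,0,-0.02,0,0,0,0,0]'|grep -E "ee_pos|ft"; python3 -m inch '[0,-0.015,0,0,0,0,0,0,-0.015,0,0,0,0,0]'|grep -E "ee_pos|ft"; 
python3 - <<'E'
from h import *
a=optics.snapshot("scene")
cv2.imwrite("pics/z6.png",cv2.resize(a[165:285,225:345],(480,480),interpolation=2))
E
```

```text
ee_pos: [0.5568, -0.0455, 0.1063]
ft_force: [-0.8, 4.0, 1.8]
ee_pos: [0.5569, -0.0456, 0.1063]
ft_force: [-2.1, 8.0, 3.1]
```

View pics/z6.png

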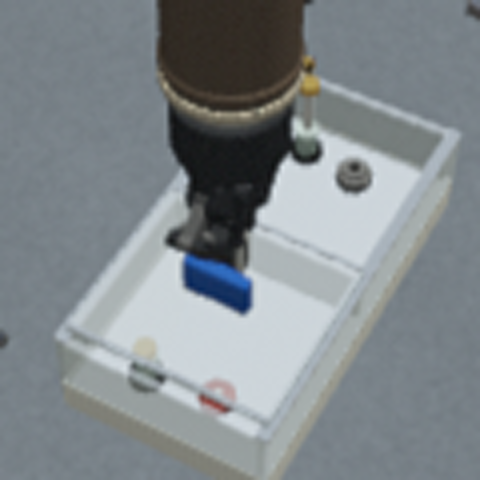

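The door panel now covers the right well to the cabinet's end (left crop, edge (170,375)). The stop came at the predicted spot and the force is rising there. I'll back off, rise and check.

```bash
python3 -m inch '[0,0.2,0,0,0,0,0, 0,0.3,-0.2,0,0,0,0, 0,0.3,-0.9,0,0,0,0, 0,0.3,-0.9,0,0,0,0, 0,0.3,-0.9,0,0,0,0]'|grep -E "ee_pos|ft"
python3 -m inch '[-0.2,1,0,0,0,0,0,-0.2,1,0,0,0,0,0,-0.2,1,0,0,0,0,0,-0.2,1,0,0,0,0,0]'|grep -E "ee_pos|ft"
python3 - <<'E'
from h import *
a=optics.snapshot("scene");b=optics.snapshot("side")
p=blob(a,278,235,13,blue);q=blob(b,292,226,18,blue);X,e=tri(p[:2],q[:2])
o=np.array([.5448,.0045]);y=np.array([-.242,.970]);print(p,q,X,e,"door y",(X[:2]-o)@y)
z=lambda i,x,y:cv2.resize(i[y:y+120,x:x+120],(400,400),interpolation=2)
cv2.imwrite("pics/z7.png",np.hstack([z(a,225,165),z(b,225,160)]))
E
```

```text
ee_pos: [0.5502, -0.0179, 0.1967]
ft_force: [-1.0, 0.3, -0.8]
ee_pos: [0.5446, 0.083, 0.195]
ft_force: [0.5, -0.1, 0.2]
(np.float64(278.9166666666667), np.float64(235.25), 144) (np.float64(292.05913978494624), np.float64(223.33870967741936), 186) [ 0.56277356 -0.06535501  0.10725387] [np.float64(0.00039914674840986605), np.float64(0.0003991467484098458)] door y -0.07210896054173213
```

View pics/z7.png

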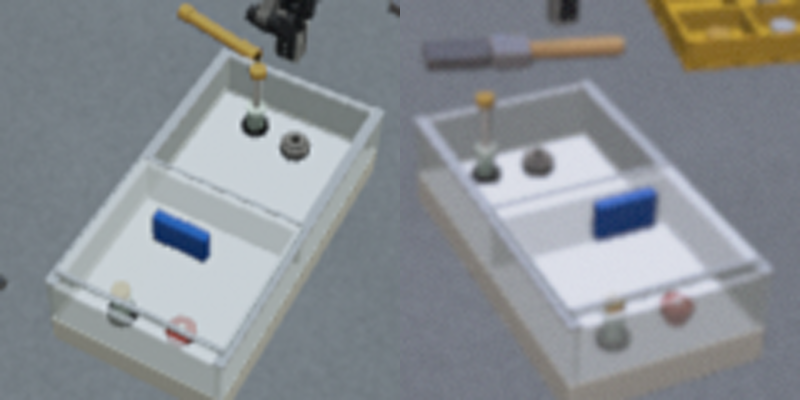

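The door measures -72.1 mm and the right rod is home under it. The left rod still stands, and the arm is clear of everything.

```bash
python3 -c "
from rig import r
print(r.hand_in())"
```

```text
the job is handed in; nothing more can be done
None
```

I handed the job in with the rod beside the rosewood button (right well) pushed fully home and the door slid fully over that well; the cap's rod still stands and the arm touches nothing, but the hand-in gave no verdict.

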